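Turn the packing carousel to the tape

ROBOT

A 6-joint arm with a two-finger parallel gripper is mounted at the origin on the work surface. World frame = base frame: x ahead of the robot, y to its left, z up, the work surface at z = 0. Lengths are in m, angles in rad, forces in N, time in s.
With the tool pointing down it reaches from about 0.325 to 0.9 m from the base axis. Payload 6.1 kg.
Tool frame: the origin (TCP) lies at the very end of the fingers, on their centre line; the grasp point (between the pads) lies 19 mm behind it; z points along the fingers, x is the direction in which the jaws open and shut, and the axes are right-handed (so a half turn about z gives the same grasp; the last joint's range is limited). The gripper opens to 87 mm and grips with 3 to 60 N. Pads are 19 mm wide; open, the fingers measure 117 mm over their backs; the gripper's body (75 mm by 190 mm) begins 51 mm behind the grasp point.
Start: joints at [-1.395, 0.22, 1.526, -0, 1.395, -0.126], TCP at [0.186, -0.597, 0.223] pointing down, gripper open.
Joint ranges: [-2.98, 2.98], [-0.91, 2.08], [0.09, 2.57], [-1.24, 4.39], [0.2, 2.65], [-2.68, 2.68]. Speed limits (rad/s): [2.57, 2.57, 3.01, 3.14, 3.14, 3.14].

INTERFACE

Orientations are given as a 3x3 rotation matrix whose columns are the frame's x, y, z axes.
In Python, from cell import * gives the robot as it stands.
- The arm moves only by the shell command python3 -m crank 'ROWS' [OPENING] [FORCE]. ROWS is JSON, one flat list of numbers, 6 for each row, row after row: the shift along the tool's x, y, z in mm, then the turn, a rotation vector about the tool's x, y, z in degrees. In form: [tx, ty, tz, rx, ry, rz, tx, ty, tz, rx, ry, rz, ...]. A call has 1 to 8 rows; each row is the pose to reach, as a shift and turn from the pose commanded when the call began, along the tool's axes at that moment; what a row does not reach only later rows make up. A row lasts 1/12 s, in which the tool goes at most 41.7 mm and 7.16 degrees, less where a joint would pass 70% of its speed; a pose out of reach is approached as far as the arm can. A call with a gripper value outside its range is refused whole. OPENING is the closure, from 0 (fully open) to 1 (shut), set as the call begins (- or left out, the last holds). The fingers move at their own pace and stop on an object; FORCE is the grip in N (left out, the last holds). Time passes only in rows, so rows that repeat a pose let the fingers close. It gives the time, the measured TCP pose, the force and the opening at its end, in the units of the state.
- get_state(): the state, without advancing time (a new reading comes with each control period).
- capture(name): name is "scene" or "top"; returns (picture, depth): 420x560x3 uint8, blue, green, red; 420x560 float32, m along the optical axis (not along the pixel's ray), 0 where there is no reading.
- get_calibration(name): a dict with "mtx" (3x3 intrinsics, pixels), "extrinsics" (4x4, takes a point from world to camera coordinates). Camera axes: x right, y down, z forward; pixel columns grow to the right and rows downward; lengths in m; the calibration is good to about 2 mm. A picture is of the moment at which its call begins. get_calibration takes no time and is no camera call.
- finish_job(): hands the job in, once; it reports no verdict.
The state is a dict: "time_s": time; "joint_pos": joint angles; "qd": joint speeds; "joint_efforts": joint torques, N m; "eef_pos": TCP position; "tool_rot": TCP orientation; "wrist_force": force on the tool from outside, world axes, zero at the start; "torque": the same for the moment, N m; "width": finger opening in m.
Only numpy, scipy, OpenCV 4.12 (cv2) and the standard library are available. Lean on these libraries where they do the work, as an engineer would, in place of code of your own. Each camera call takes 0.05 s, during which the arm holds its last target. There are 200 camera calls.

TASK

Turn the round packing carousel, gently pushing its rim or one of the upright handles around it with the fingers, until the roll of tape stands at the front, its middle in line with the arrow of the stand. Do not grip or lift anything, do not touch the goods in the tray and leave the things around it where they are; finish with the carousel at rest and the hand clear.

Things in the scene. Friction and masses are not known exactly. Their poses are not given: they have to be found in the camera images.
- stand: Fixed white-painted stand under the tray: round foot 110 mm across, 34 mm high; a flat arrow tongue 6 mm thick, 30 mm wide, lies on the bench along its -x axis and ends in a square set cornerwise, 70 mm across. Origin: at bench height on the turning axis, z up. The front is the stand's -x direction, roughly towards the robot (within 30 degrees).
- arrowhead (a point): Middle of the cornerwise white square that is the head of the flat arrow on the bench, 195 mm out from the turning axis, 6 mm above the bench (its outer corner is 230 mm out). The front is the direction from the axis to this point.
- carousel: Round aluminium tray, 220 mm across, that turns endlessly either way on a vertical axis; stiff (1 to 2 N at a handle), it stops almost at once when let go. Origin: centre of its underside, 35 mm above the bench. Inner floor 43 mm, rim top 61 mm above the bench. Crossed partitions along its own x and y axes, up to 65 mm above the bench, make four compartments.
- handle (a point): Top of one of six alike black bent handles, round, 16 mm thick: each runs level out of the rim 47 mm above the bench, then, 143 mm from the axis, straight up to 118 mm above the bench. This one is on the tray's own +x axis, the others every 60 degrees round. Between the handles and outside the rim is free space down to the flat arrow and the bench.
- tape: Roll of brown packing tape lying flat, a ring 80 mm across outside, 50 mm inside, 48 mm high, loose in one of the four compartments, its middle about 64 mm from the turning axis. Origin: centre of its underside. This is what must stand at the front.
- tub: Lidded round tub, 70 mm across, 50 mm high, loose in another compartment. Origin: centre of its underside.
- carton: Small closed carton, 50 x 50 x 45 mm high, loose in another compartment. Origin: centre of its underside.
- pot: Open round grey pot, 72 mm across, 50 mm high, empty, loose in another compartment; unlike the tape it has a floor and a thin wall. Origin: centre of its underside.
- bottle: Upright bottle, 64 mm across, 180 mm high, standing on the bench left of the carousel. Origin: centre of its underside. To be left alone.
- mug: White mug, 80 mm across plus a handle on its own +y side, 95 mm high, on the bench beyond the carousel. Origin: centre of its underside. To be left alone.
- parcel: Closed parcel, 120 x 90 x 60 mm high, on the bench right of the carousel. Origin: centre of its underside. To be left alone.
Not all that is in view belongs to the job. What is shaped like the carton but red is not meant.

How it is judged:
By the outcome, as a careful person would: the job done as asked, in the order asked, and still so for the second after the job is handed in, with the robot touching nothing.
It also fails if it takes over 48 s, if anything falls off the work surface, if the arm or the gripper's body presses on something with over 40 N, if the wrist force passes 120 N, or if a joint passes its speed limit or range.

## Working session

There is one attempt and no reset: what is moved stays moved. The work goes in short steps, Python scripts to look and compute and a shell command to move; the robot and the scene stay as the last step left them, time stands still between calls to the robot, and variables do not carry over. Pictures are saved under pics/ and viewed, about 8 in all and at most 12, crops included, and the job is handed in when it is done.

```bash
mkdir -p pics
cat > h.py <<'E'
from cell import *
import numpy as np, cv2
def pt(name,u,v,z):
    c=get_calibration(name);K=np.array(c["mtx"]);E=np.array(c["extrinsics"]);R,t=E[:3,:3],E[:3,3]
    o=-R.T@t;d=R.T@np.linalg.inv(K)@np.array([u,v,1.]);return o+d*(z-o[2])/d[2]
def px(name,p):
    c=get_calibration(name);K=np.array(c["mtx"]);E=np.array(c["extrinsics"])
    q=K@(E[:3,:3]@np.array(p)+E[:3,3]);return q[:2]/q[2]
E
python3 - <<'E'
from h import *
s=get_state();print(s["time_s"],s["eef_pos"],np.round(s["tool_rot"],3),s["width"])
for n in("top","scene"):
    b,d=capture(n);cv2.imwrite(f"pics/{n}0.png",b);np.save(n+"0.npy",d)
    c=get_calibration(n);print(n,c)
E
```

```text
0.0 [ 0.18566968 -0.59613265  0.22141372] [[ 0.297 -0.955 -0.   ]
 [-0.955 -0.297  0.002]
 [-0.002 -0.    -1.   ]] 0.08713995619635631
top {'mtx': array([[393.27853855,   0.        , 282.55196646],
       [  0.        , 393.27853855, 211.83615063],
       [  0.        ,   0.        ,   1.        ]]), 'extrinsics': array([[-0.01993972, -0.99946876,  0.02577982,  0.01697708],
       [-0.98433877,  0.01510753, -0.17563867,  0.55264359],
       [ 0.1751559 , -0.02887826, -0.9841171 ,  0.90167633],
       [ 0.        ,  0.        ,  0.        ,  1.        ]])}
scene {'mtx': array([[433.35861159,   0.        , 281.00238109],
       [  0.        , 433.35861159, 209.44875367],
       [  0.        ,   0.        ,   1.        ]]), 'extrinsics': array([[-0.49379443,  0.86930303,  0.02189293,  0.24595418],
       [ 0.5764056 ,  0.34606175, -0.74026877, -0.2527608 ],
       [-0.65109419, -0.35292139, -0.6719545 ,  1.3852512 ],
       [ 0.        ,  0.        ,  0.        ,  1.        ]])}
```

View pics/top0.png

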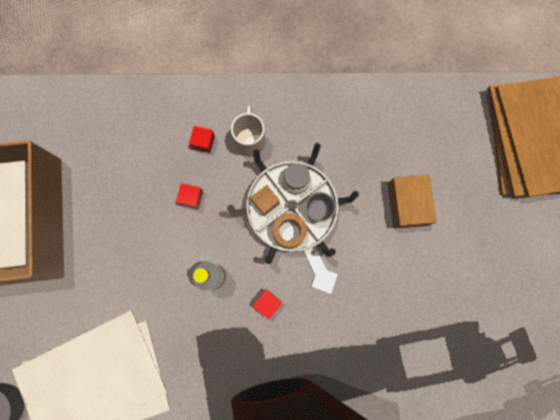

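View pics/scene0.png

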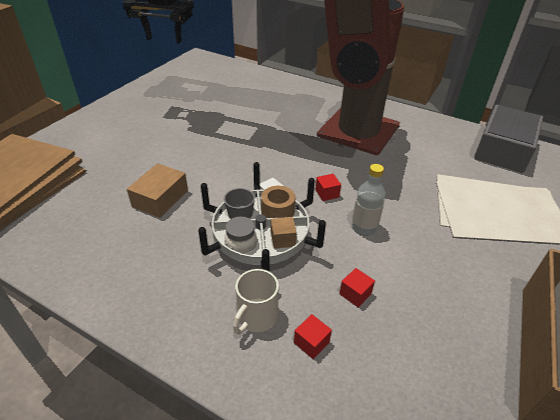

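Top view: the tape could be confused with the brown ring (289,230), the grey open pot (320,207), the tub (297,178) or the brown carton (264,199). The red cubes at (201,138), (189,195) and (267,304) are not meant. I choose the brown ring. The arrowhead is the white square at about (324,280). Next I measure and check a crop.

```bash
cat > m.py <<'E'
from h import *
def measure(b,axis=None,verbose=True):
    hsv=cv2.cvtColor(b,cv2.COLOR_BGR2HSV)
    # arrowhead: white, low in image
    out={}
    m=((hsv[...,1]<45)&(hsv[...,2]>165)).astype(np.uint8); m[:262]=0;m[300:]=0;m[:,:295]=0;m[:,350:]=0
    m=cv2.morphologyEx(m,cv2.MORPH_OPEN,np.ones((9,9)))
    cs,_=cv2.findContours(m,0,1)
    if cs:
        c=max(cs,key=cv2.contourArea);r=cv2.minAreaRect(c);out["arrow"]=(r[0],r[1])
    return out,hsv
def tape(hsv,box):
    u0,u1,v0,v1=box
    m=(cv2.inRange(hsv,(5,80,40),(22,255,255)));k=np.zeros_like(m);k[v0:v1,u0:u1]=m[v0:v1,u0:u1]
    cs,_=cv2.findContours(k,0,1);c=max(cs,key=cv2.contourArea)
    return cv2.fitEllipse(cv2.convexHull(c)),cv2.contourArea(c),cv2.boundingRect(c)
def handles(hsv):
    m=(hsv[...,2]<50).astype(np.uint8)*255;k=np.zeros_like(m);k[135:275,215:370]=m[135:275,215:370]
    n,l,s,c=cv2.connectedComponentsWithStats(k)
    return [(s[i].tolist(),c[i].round(1).tolist()) for i in range(1,n) if s[i,4]>15]
E
python3 - <<'E'
from m import *
b=cv2.imread("pics/top0.png");o,hsv=measure(b);print(o)
a=o.get("arrow");
if a:print("arrow",pt("top",*a[0],.006))
for box in[(265,312,205,255),(245,285,182,218)]:
    t=tape(hsv,box);print(t,pt("top",*t[0][0],.091))
for h in handles(hsv):print(h)
cv2.imwrite("pics/crop0.png",cv2.resize(b[130:310,210:380],None,fx=4.5,fy=3.3,interpolation=2)[:600] if 0 else cv2.resize(b[125:310,210:380],None,fx=3.2,fy=3.2,interpolation=2))
d=np.load("top0.npy");print(d[230,275],d[205,291])
E
```

```text
{'arrow': ((324.5, 278.0), (32.0, 25.0))}
arrow [ 0.3935784 -0.0939536  0.006    ]
(((289.294921875, 229.8731689453125), (34.480464935302734, 35.174110412597656), 30.356164932250977), 908.0, (272, 213, 36, 35)) [ 0.50315093 -0.00615122  0.091     ]
(((264.3864440917969, 199.53884887695312), (24.187061309814453, 29.4560604095459), 137.74383544921875), 436.0, (250, 186, 29, 29)) [0.5749171  0.04998245 0.091     ]
([309, 145, 10, 19, 67], [314.2, 153.0])
([254, 151, 11, 20, 81], [258.0, 159.7])
([341, 193, 17, 10, 62], [349.4, 198.0])
([322, 248, 12, 8, 49], [327.7, 251.6])
0.8987361 0.93296766
```

View pics/crop0.png

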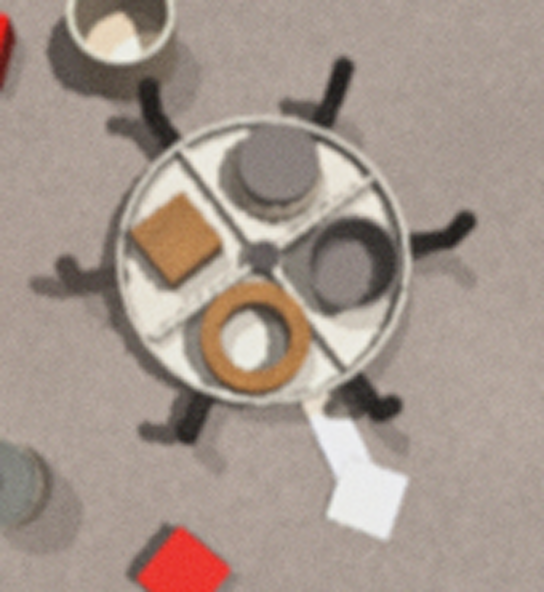

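Crop: the brown ring with the pale tray floor showing through it, at crop (256,337), is the tape; the grey one with a floor at (350,265) is the pot. The six handle tops are visible, and the arrowhead centre is at about crop (369,498).

Run:
```python
from m import *
H=[(342,67),(466,220),(392,406),(187,432),(68,266),(150,90)]
P=np.array([pt("top",u/3.2+210,v/3.2+125,.115) for u,v in H]);c=P.mean(0)
A=pt("top",369/3.2+210,498/3.2+125,.006);T=pt("top",289.3,229.9,.091)
ang=lambda p:np.degrees(np.arctan2(p[1]-c[1],p[0]-c[0]))
print("c",c)
# second: rim circle
b=cv2.imread("pics/top0.png")
for p in P:print(p.round(3),np.hypot(*(p-c)[:2]).round(3),ang(p).round(1))
print("arrow",A,np.hypot(*(A-c)[:2]),ang(A));print("tape",T,np.hypot(*(T-c)[:2]),ang(T))
rim=pt("top",265/3.2+210,260/3.2+125,.061);print("rim centre",rim)
for n,u,v,z in[("bottle",201,275,.18),("mug",248,126,.095),("parcel",413,201,.06),("red",267,304,.04)]:print(n,pt("top",u,v,z).round(3))
```

```text
c [ 0.56491316 -0.01654413  0.115     ]
[ 0.695 -0.074  0.115] 0.142 -23.7
[ 0.58  -0.158  0.115] 0.142 -83.8
[ 0.449 -0.1    0.115] 0.142 -144.3
[0.434 0.042 0.115] 0.143 155.8
[0.551 0.124 0.115] 0.141 95.5
[0.679 0.066 0.115] 0.141 35.7
arrow [ 0.38718159 -0.09570933  0.006     ] 0.1945652512399553 -155.99085177103805
tape [ 0.50308886 -0.00616143  0.091     ] 0.06269006485307711 170.4667706447214
rim centre [ 0.56386453 -0.01725085  0.061     ]
bottle [0.403 0.177 0.18 ]
mug [0.754 0.087 0.095]
parcel [ 0.573 -0.309  0.06 ]
red [0.336 0.048 0.04 ]
```

The geometry holds together: handles at r 142 mm (143 expected), arrow at 194.6 mm (195), tape at 62.7 mm (64). The tape must turn about +33.5° (counter-clockwise). I'll close the fingers and push the right-hand handle (-84°) ahead, from behind.

```bash
python3 -m crank '[-10,-15,0,0,0,0,-28,-42,0,0,0,0,-48,-72,0,0,0,0,-68,-103,0,0,0,0,-88,-134,0,0,0,0,-108,-165,0,0,0,0,-128,-196,0,0,0,0,-148,-227,0,0,0,0]' 1 20 && python3 -m crank '[-20,-31,0,0,0,0,-40,-61,0,0,0,0,-60,-92,0,0,0,0,-80,-122,0,0,0,0,-100,-153,0,0,0,0,-120,-183,0,0,0,0,-140,-214,0,0,0,0,-154,-234,0,0,0,0]'
```

```text
time_s: 0.77
eef_pos: [0.3592, -0.3862, 0.2222]
tool_rot: [[0.297, -0.955, -0.0], [-0.955, -0.297, 0.001], [-0.001, 0.0, -1.0]]
wrist_force: [0.4, -1.4, 0.6]
width: 0.0415
time_s: 1.43
eef_pos: [0.5375, -0.1685, 0.2221]
tool_rot: [[0.299, -0.954, 0.0], [-0.954, -0.299, 0.001], [-0.001, -0.0, -1.0]]
wrist_force: [0.4, -0.8, -0.0]
width: 0.0008
```

```bash
python3 -m crank '[0,0,20,0,0,0,0,0,42,0,0,0,0,0,64,0,0,0,0,0,86,0,0,0,0,0,108,0,0,0,0,0,130,0,0,0,0,0,145,0,0,0,0,0,145,0,0,0]'
python3 - <<'E'
from m import *
s=get_state();p=np.array(s["eef_pos"]);R=np.array(s["tool_rot"]);print(p)
c=np.array([.5649,-.0165]);f=lambda a:np.array([*(c+.1425*np.array([np.cos(np.radians(a)),np.sin(np.radians(a))])),p[2]])
o=R[:,1]*.0175
for d in(-5,0,5,10,15,20,25,30,33.5,36):print(d,(R.T@(f(-83.9+d)+o-p)*1000).round(1))
b,_=capture("scene");cv2.imwrite("pics/s1.png",cv2.resize(b[130:300,150:380],None,fx=3,fy=3))
E
```

```text
time_s: 2.1
eef_pos: [0.533, -0.1698, 0.0731]
tool_rot: [[0.297, -0.955, -0.007], [-0.955, -0.297, 0.003], [-0.005, 0.006, -1.0]]
wrist_force: [-1.2, -0.2, 0.1]
width: 0.0004
[ 0.53297272 -0.169839    0.07309589]
-5 [ -0.1 -18.8  -0.2]
0 [  2.9 -30.9  -0.3]
5 [  4.8 -43.2  -0.4]
10 [  5.6 -55.6  -0.5]
15 [  5.3 -68.   -0.5]
20 [  3.9 -80.4  -0.6]
25 [  1.5 -92.6  -0.6]
30 [  -2.  -104.5   -0.7]
33.5 [  -5.1 -112.7   -0.7]
36 [  -7.6 -118.4   -0.7]
```

View pics/s1.png

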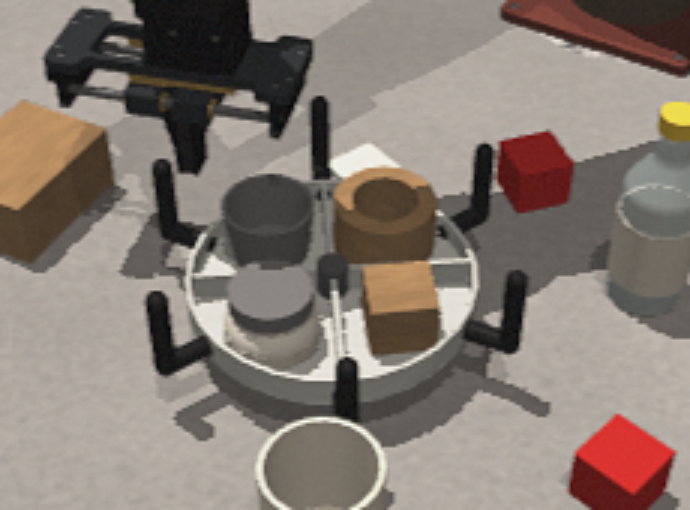

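The finger stands on the robot side of the right-hand handle (crop 165,200) and is clear of everything. Push slowly.

```bash
python3 -m crank '[2,-15,0,0,0,0,2.5,-23,0,0,0,0,3,-28,0,0,0,0,3.5,-33,0,0,0,0,4,-38,0,0,0,0,5,-43,0,0,0,0,5,-48,0,0,0,0,5.5,-53,0,0,0,0]' && python3 -m crank '[0,-5,0,0,0,0,0,-10,0,0,0,0,0,-15,0,0,0,0,-1,-20,0,0,0,0,-1,-25,0,0,0,0,-2,-30,0,0,0,0,-3,-35,0,0,0,0,-3.5,-38,0,0,0,0]'
cat > look.py <<'E'
import sys
from m import *
n=sys.argv[1];b,d=capture("top");cv2.imwrite(f"pics/{n}.png",cv2.resize(b[125:310,210:380],None,fx=3.2,fy=3.2,interpolation=2))
hsv=cv2.cvtColor(b,cv2.COLOR_BGR2HSV)
s=get_state();print(s["time_s"],s["eef_pos"],s["wrist_force"])
c=np.array([.5649,-.0165])
m=cv2.inRange(hsv,(5,80,40),(22,255,255));k=np.zeros_like(m);k[180:262,240:345]=m[180:262,240:345]
for q in cv2.findContours(k,0,1)[0]:
    a=cv2.contourArea(q)
    if a<200:continue
    e=cv2.fitEllipse(cv2.convexHull(q));p=pt("top",*e[0],.091)[:2]-c
    print("brown",np.round(e[0],1),np.round(e[1],1),a,"r",np.hypot(*p).round(4),"ang",np.degrees(np.arctan2(p[1],p[0])).round(1)%360)
E
python3 look.py t2
```

```text
time_s: 2.82
eef_pos: [0.5886, -0.1608, 0.0775]
tool_rot: [[0.297, -0.955, -0.0], [-0.955, -0.297, 0.0], [-0.0, 0.0, -1.0]]
wrist_force: [-1.9, -1.0, 0.9]
width: 0.0003
time_s: 3.48
eef_pos: [0.6243, -0.1458, 0.0775]
tool_rot: [[0.298, -0.955, 0.0], [-0.955, -0.298, 0.0], [-0.0, -0.0, -1.0]]
wrist_force: [-1.2, -0.1, 0.0]
width: 0.0008
3.5333 [ 0.62460767 -0.14563325  0.07756254] [ 0.49649136 -0.02027602  0.49177998]
brown [265.7 211.2] [25.6 27.3] 417.0 r 0.066 ang 105.3
brown [330.3 222.2] [79.2 95.3] 2190.5 r 0.0961 ang 241.7
```

View pics/t2.png

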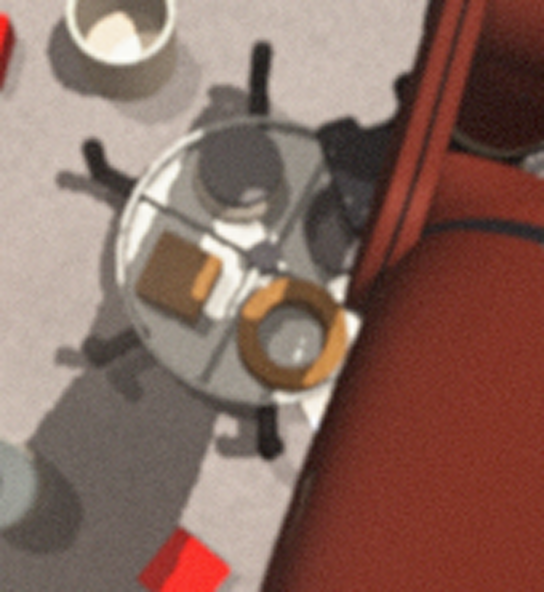

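The arm hides the right half, but the tape is seen at crop (293,334) and the handle tops at (262,50) and (268,452). The tray is turning as planned.

Run:
```python
from m import *
c=np.array([.5649,-.0165])
for u,v,z in[(293,334,.091),(262,50,.115),(268,452,.115),(93,150,.115)]:
    p=pt("top",u/3.2+210,v/3.2+125,z)[:2]-c;print(np.hypot(*p).round(4),np.degrees(np.arctan2(p[1],p[0])).round(1)%360)
s=get_state();p=np.array(s["eef_pos"]);R=np.array(s["tool_rot"])
q=(p-.0175*R[:,1])[:2]-c;print("handle by contact",np.hypot(*q),np.degrees(np.arctan2(q[1],q[0])))
f=lambda a:np.array([*(c+.1425*np.array([np.cos(np.radians(a)),np.sin(np.radians(a))])),p[2]])
for a in(-60,-56,-52,-50,-48,-46):print(a,(R.T@(f(a)+R[:,1]*.0175-p)*1000).round(1))
```

```text
0.0636 196.3
0.1437 0.3
0.1454 178.6
0.1416 60.3
handle by contact 0.1455906548060821 -58.34118526598638
-60 [-2.   4.8  0. ]
-56 [-4.6 -4.8  0. ]
-52 [ -7.7 -14.3   0. ]
-50 [ -9.6 -18.9   0. ]
-48 [-11.6 -23.4   0. ]
-46 [-13.7 -27.9   0. ]
```

Tape at about 196.3°, target 204.0°, so 7.7° remain. I push most of that, then back off to look.

```bash
python3 -m crank '[-2,-4,0,0,0,0,-4,-8,0,0,0,0,-6,-12,0,0,0,0,-8,-15,0,0,0,0,-8.5,-16,0,0,0,0,-8.5,-16,0,0,0,0,-7,-8,0,0,0,0,-4,10,0,0,0,0]' && python3 -m crank '[0,10,0,0,0,0,0,12,-30,0,0,0,0,12,-60,0,0,0,0,12,-90,0,0,0,0,12,-120,0,0,0,20,30,-130,0,0,0,50,60,-130,0,0,0,80,90,-130,0,0,0]' && python3 -m crank '[35,20,0,0,0,0,70,40,0,0,0,0,105,60,0,0,0,0,140,80,0,0,0,0,175,100,0,0,0,0,210,120,0,0,0,0,245,140,0,0,0,0,250,142,0,0,0,0]'; python3 look.py t3
```

```text
time_s: 4.2
eef_pos: [0.6136, -0.1447, 0.0777]
tool_rot: [[0.299, -0.954, 0.001], [-0.954, -0.299, 0.0], [0.0, -0.001, -1.0]]
wrist_force: [-1.2, 0.5, -0.5]
width: 0.0001
time_s: 4.87
eef_pos: [0.5515, -0.2477, 0.2095]
tool_rot: [[0.3, -0.954, 0.003], [-0.954, -0.3, -0.002], [0.002, -0.002, -1.0]]
wrist_force: [0.4, -0.3, -0.9]
width: 0.0001
time_s: 5.53
eef_pos: [0.4861, -0.5343, 0.2068]
tool_rot: [[0.292, -0.957, -0.001], [-0.957, -0.292, -0.002], [0.002, 0.002, -1.0]]
wrist_force: [0.3, -0.1, 0.2]
width: 0.0005
5.5833 [ 0.48714546 -0.5323518   0.20667445] [-0.62547674  0.6410687  -0.63431915]
brown [303.7 227.9] [34.6 34.9] 907.5 r 0.0621 ang 201.6
brown [266.5 214.4] [26.1 26.5] 428.0 r 0.0669 ang 111.9
```

View pics/t3.png

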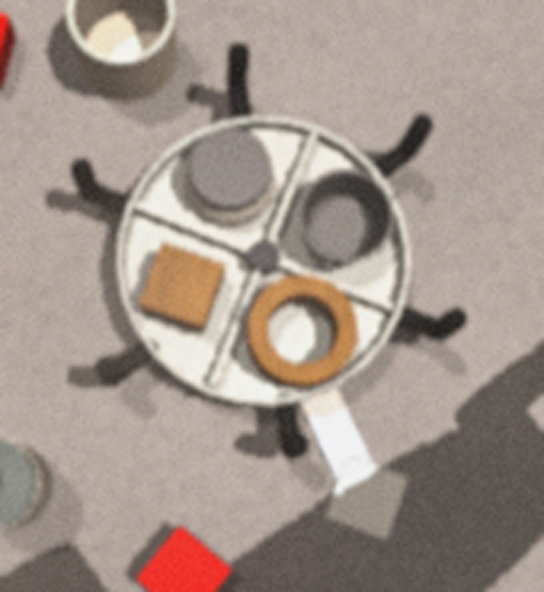

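Tape at crop (302,331), about 201.6°, so roughly 2.4° short. Before the last nudge I recheck the axis from all six handle tops and compare with the scene view.

Run:
```python
from m import *
an=lambda p:(np.degrees(np.arctan2(p[1],p[0]))%360).round(2)
H=[(237,52),(424,123),(454,319),(292,446),(80,168)]
P=np.array([pt("top",u/3.2+210,v/3.2+125,.117)[:2] for u,v in H])
# circle fit
A=np.c_[2*P,np.ones(len(P))];x=np.linalg.lstsq(A,(P**2).sum(1),rcond=None)[0];c=x[:2];print("axis fit",c,np.sqrt(x[2]+c@c))
for u,v in[(262,257),(264,258)]:print("hub",pt("top",u/3.2+210,v/3.2+125,.075)[:2])
b=cv2.imread("pics/top0.png");T=pt("top",303.7,227.9,.091)[:2];print("tape",T)
arr=pt("top",369/3.2+210,498/3.2+125,.006)[:2]
for n,q in(("fit",c),("old",np.array([.5649,-.0165])),("mid",np.array([.5645,-.0168]))):print(n,"tape",an(T-q),"arrow",an(arr-q),"handles",[an(p-q) for p in P])
s,_=capture("scene");hsv=cv2.cvtColor(s,cv2.COLOR_BGR2HSV)
m=cv2.inRange(hsv,(5,80,30),(22,255,255));k=np.zeros_like(m);k[175:250,225:320]=m[175:250,225:320]
for q in cv2.findContours(k,0,1)[0]:
    if cv2.contourArea(q)>80:print(cv2.boundingRect(q),cv2.contourArea(q))
cv2.imwrite("pics/s3.png",cv2.resize(s[150:285,180:345],None,fx=4,fy=4,interpolation=2))
print("proj tape top",px("scene",[*T,.091]),"axis .061",px("scene",[.5649,-.0165,.061]))
```

```text
axis fit [ 0.56570438 -0.01571873] 0.14259172170614756
hub [ 0.56345546 -0.01430694]
hub [ 0.56268332 -0.01576311]
tape [ 0.50716251 -0.0393192 ]
fit tape 201.96 arrow 204.14 handles [np.float64(7.33), np.float64(306.71), np.float64(246.42), np.float64(185.49), np.float64(66.98)]
old tape 201.57 arrow 204.02 handles [np.float64(7.6), np.float64(307.16), np.float64(246.59), np.float64(185.21), np.float64(66.81)]
mid tape 201.44 arrow 203.99 handles [np.float64(7.7), np.float64(307.36), np.float64(246.69), np.float64(185.1), np.float64(66.71)]
(274, 205, 32, 35) 687.0
(247, 182, 35, 33) 864.0
proj tape top [265.23454537 191.64567052] axis .061 [260.70905697 219.14768917]
```

View pics/s3.png

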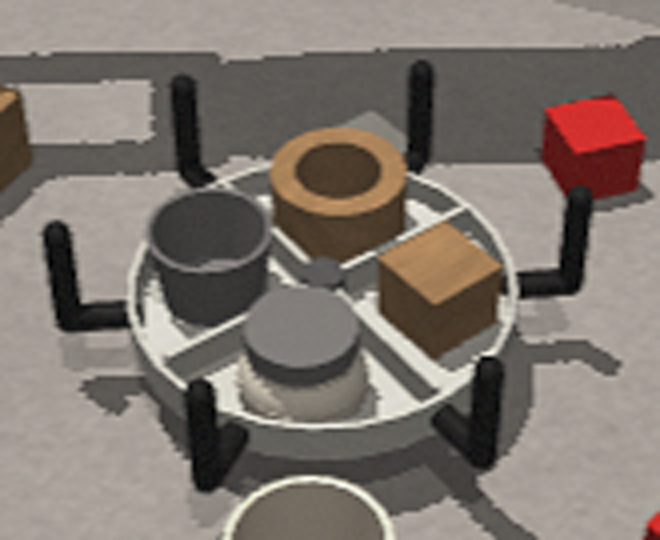

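The scene view agrees: tape top ellipse at crop (339,172), about 1.4 px from where the top view predicts it. Remaining turn is about 2.3°. I go back behind the same handle.

```bash
python3 -m crank '[-28,-19,0,0,0,0,-56,-38,0,0,0,0,-84,-57,0,0,0,0,-112,-76,0,0,0,0,-140,-95,0,0,0,0,-168,-113,0,0,0,0,-196,-131,0,0,0,0,-224,-150,0,0,0,0]' && python3 -m crank '[-28,-19,0,0,0,0,-56,-38,0,0,0,0,-84,-57,0,0,0,0,-112,-75,0,0,0,0,-115,-78,0,0,0,0,-115,-78,0,0,0,0,-115,-78,0,0,0,0,-115,-78,0,0,0,0]'
python3 - <<'E'
from m import *
s=get_state();p=np.array(s["eef_pos"]);R=np.array(s["tool_rot"]);print(p)
print("to end",R.T@(np.array([.6419,-.1291,.0775])-p)*1000)
E
```

```text
time_s: 6.3
eef_pos: [0.5667, -0.2657, 0.2078]
tool_rot: [[0.299, -0.954, 0.0], [-0.954, -0.299, 0.001], [-0.001, -0.0, -1.0]]
wrist_force: [0.5, -0.4, 0.8]
width: 0.0007
time_s: 6.97
eef_pos: [0.6066, -0.1369, 0.2076]
tool_rot: [[0.297, -0.955, -0.0], [-0.955, -0.297, -0.0], [0.0, 0.0, -1.0]]
wrist_force: [-0.5, -1.1, -0.4]
width: 0.0004
[ 0.60661735 -0.13694975  0.20763784]
to end [  2.95547222 -36.04707594 130.13152537]
```

```bash
python3 -m crank '[0,0,25,0,0,0,0,0,50,0,0,0,0,0,75,0,0,0,0,0,100,0,0,0,0,0,120,0,0,0,0,0,130,0,0,0,0,0,130,0,0,0,0,0,130,0,0,0]' && python3 -c "
from m import *
s=get_state();p=np.array(s['eef_pos']);R=np.array(s['tool_rot']);print(p,R.T@(np.array([.6419,-.1291,.0775])-p)*1000)"
```

```text
time_s: 7.63
eef_pos: [0.6068, -0.1375, 0.0776]
tool_rot: [[0.296, -0.955, -0.001], [-0.955, -0.296, 0.0], [-0.0, 0.001, -1.0]]
wrist_force: [-0.4, 0.5, 1.2]
width: 0.0005
[ 0.60684106 -0.13750878  0.07763194] [  2.34645307 -35.97688242   0.11260285]
```

```bash
python3 -m crank '[4,-12,0,0,0,0,4,-24,0,0,0,0,4,-29,0,0,0,0,3.5,-32,0,0,0,0,3,-34,0,0,0,0,2.5,-36,0,0,0,0,2.5,-36,0,0,0,0,2.5,-36,0,0,0,0]' && python3 -m crank '[1,6,0,0,0,0,2,16,0,0,0,0,3,30,0,0,0,0,3,34,-30,0,0,0,3,34,-60,0,0,0,3,34,-90,0,0,0,3,34,-120,0,0,0,10,40,-130,0,0,0]' && python3 -m crank '[35,20,0,0,0,0,70,40,0,0,0,0,105,60,0,0,0,0,140,80,0,0,0,0,175,100,0,0,0,0,210,120,0,0,0,0,245,150,0,0,0,0,280,180,0,0,0,0]' && python3 -m crank '[30,30,0,0,0,0,60,60,0,0,0,0,90,90,0,0,0,0,110,120,0,0,0,0,110,150,0,0,0,0,110,150,0,0,0,0,110,150,0,0,0,0,110,150,0,0,0,0]'; python3 look.py t4
```

```text
time_s: 8.3
eef_pos: [0.6421, -0.1281, 0.0775]
tool_rot: [[0.297, -0.955, -0.0], [-0.955, -0.297, 0.0], [-0.0, -0.0, -1.0]]
wrist_force: [-0.6, 0.4, -0.1]
width: 0.0002
time_s: 8.97
eef_pos: [0.6087, -0.1499, 0.2132]
tool_rot: [[0.298, -0.954, 0.007], [-0.955, -0.298, -0.002], [0.004, -0.006, -1.0]]
wrist_force: [0.8, -0.4, 0.5]
width: 0.0006
time_s: 9.63
eef_pos: [0.5197, -0.4642, 0.2063]
tool_rot: [[0.297, -0.955, -0.001], [-0.955, -0.297, 0.001], [-0.001, 0.001, -1.0]]
wrist_force: [0.1, 0.4, -0.2]
width: 0.0003
time_s: 10.3
eef_pos: [0.4106, -0.6117, 0.2068]
tool_rot: [[0.296, -0.955, -0.0], [-0.955, -0.296, 0.001], [-0.001, -0.0, -1.0]]
wrist_force: [-0.5, -0.6, 0.4]
width: 0.0005
10.35 [ 0.41152241 -0.61132129  0.20704772] [-0.01703011  0.33519309 -0.53769833]
brown [305.1 227.2] [34.7 35.1] 907.0 r 0.0619 ang 204.8
brown [267.  215.4] [24.8 26.6] 421.5 r 0.0667 ang 114.3
```

View pics/t4.png

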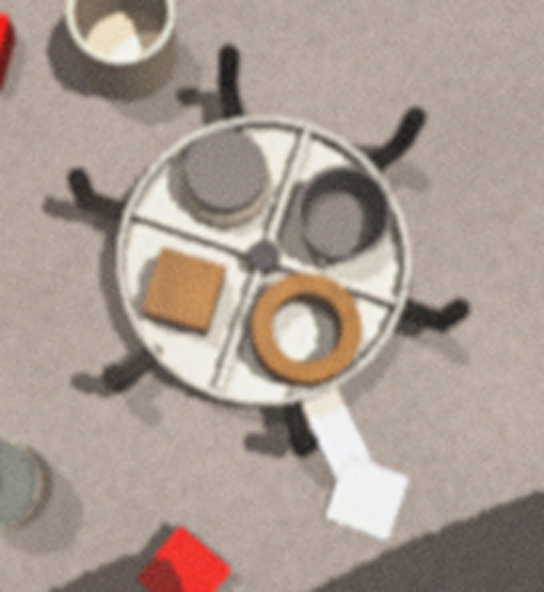

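Tape at crop (306,329), 204.8° against the arrow's 204.0°. That is about 1 mm at the tape's radius, within measuring error. The hand is clear, nothing else has moved, and the arrowhead is fully visible at (369,498).

```bash
python3 -c "
from cell import *
print(finish_job())"
```

```text
the job is handed in; nothing more can be done
None
```

The tape now stands at the front, in line with the arrow to within about 1°, and I handed the job in at about 10.4 s of the 48 s allowed. With the fingers closed, I pushed the right-hand handle counter-clockwise in three gentle strokes, about 34° in all. After each of the last two strokes I lifted the hand clear.

- **Final position:** in the last top view the tape's middle is at 204.8° and the arrow at 204.0°, about 1 mm off at the tape's radius. Using a second fit of the turning axis the difference would be about 1.1°. An axis error of 1 mm shifts the angle by about 1°, so the two agree within measuring error.
- **Small disagreements:** in the last nudge the tape appeared to turn 3.2° and the carton 2.4°, which I put down to image noise. The tape measured 62 mm from the axis, against 64 mm given. I checked the scene camera before the last nudge, and it agreed to about 1.4 px.
- **Surroundings:** the mug, bottle and nearest red cube looked undisturbed in the last cropped view. The parcel was outside that crop, and I never worked close to it. Every wrist-force reading at the end of a move was under 3 N, and the hand was clear by about 0.6 m at hand-in.

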